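# Release the stop and hold the restart key

## Task

Bring the stopped pick-to-light racks back to life: press down the bar-shaped selector on the stop box, turn it clockwise to its other end and let it spring back up there. Then take the flat-headed key from the wooden stand, work it fully home into the key switch past its sticky pins, and turn it a quarter turn clockwise against the spring. Finish while still gripping the key and holding it turned (it springs back if let go), with the other key and the things lying around left where they are.

Things in the scene. Friction and masses are not known exactly. Their poses are not given: they have to be found in the camera images.
- stop_box: Stop box: a grey box 110 x 110 x 70 mm high, origin under its centre, with the selector standing in the middle of its top; it has no slot.
- selector_grip (a point): Selector on the stop box: an upright black bar 40 mm long (its own x), 12 mm thick (own y), 36 mm tall, on a steel post, from 14 to 50 mm above the box's top. This point is on its vertical turning axis, 34 mm above the box's top and 16 mm below the bar's: pinch the bar here across its thickness. The frame turns and sinks with the bar.
- selector (a joint): Turn of the selector in rad: 0 stopped, growing clockwise seen from above to its end stop at 1.1. Blocked from about 0.1 on unless pressed down more than 5 mm; it springs up again only near its two ends (below about 0.1, above about 0.95). Friction about 0.03 N m.
- selector_press (a joint): How far the selector is pressed down in m: 0 up, at most 0.009; it takes about 3 N to start and 7 N at the bottom, and springs back by itself.
- key_stand: Wooden block 60 x 125 x 45 mm high, origin under its centre; two keys stand upright in its two holes, 32 mm either side of the centre along its own y. Which key is in which hole varies.
- flat_key_grip (a point): The key to use. Its head is a flat upright black plate 30 mm wide (its own x), 10 mm thick (own y), 34 mm tall. This point is in the head, on the key's axis, 14 mm below its top: pinch it here across the thickness. Lift it straight up, 30 mm or more, out of the stand. About 80 g.
- flat_key: The same key, origin at its tip on the axis, z up along the key, 70 mm in all. The lowest 16 mm are a bit 14 mm wide (own x), 5 mm thick (own y), with rounded lower edges, the same both ways round; above it a round stem 6 mm across; 28 mm up the underside of a steel shoulder disc 18 mm across; the head from 36 mm up, pinch point at 56 mm. The disc rests on the top face, in stand and lock alike.
- key_mouth (a point): Mouth of the key switch: centre of the slot, level with the box's top. The slot is 17 mm long (own x), 8 mm wide (own y), edges bevelled, z up; the key's x goes along its x, either way round. The frame is fixed to the box. Fully home, the key's shoulder disc is on the top plate and its pinch point 28 mm above here.
- key_switch: Key switch: a grey box 110 x 110 x 80 mm high with a metal top, origin under its centre. Below the 6 mm top plate is a rotor with a 16 x 7 mm slot and two sprung, sticky pins that catch the key when it is 10 to 26 mm in; 10 to 20 N of push, helped by a little wiggling, gets past. The key turns only when home (to within about 6 mm), and cannot be drawn out while turned.
- cylinder (a joint): Turn of the lock's rotor in rad: 0 at rest, growing clockwise seen from above to a stop at 1.62. A spring brings it back, about 0.02 N m at rest and 0.11 N m at the stop. The key has play in it: the rotor lags the key by about 0.2 rad, so turn the key a full quarter or slightly more (up to 1.75 rad).
- round_key_grip (a point): The other key, not to be used, in the stand's other hole 64 mm from the first: same blade, but its black head is an upright round knob 26 mm across and 30 mm tall. This point is on its axis 10 mm below its top.
- scanner: Handheld scanner lying flat on the bench, 55 x 185 x 36 mm; origin under its middle.
- tape: Roll of brown tape lying flat, 100 mm across, 48 mm high; origin under its centre.
- marker: White marker pen lying on the bench, 120 mm long (its own x), 13 mm thick; origin under its middle.
- small_carton: Small cardboard carton, 70 x 30 x 26 mm high, lying on the bench; origin under its middle.

How it is judged:
By the outcome, as a careful person would: the job done as asked, in the order asked, and still so for the second after the job is handed in, while the arm keeps its last pose, push and grip.
It also fails if it takes over 61 s, if anything falls off the work surface, if the arm or the gripper's body presses on something with over 40 N, if the wrist force passes 120 N, or if a joint passes its speed limit or range.

## Robot

A 7-joint arm with a two-finger parallel gripper is mounted at the origin on the work surface. World frame = base frame: x ahead of the robot, y to its left, z up, the work surface at z = 0. Lengths are in m, angles in rad, forces in N, time in s.
With the tool pointing down it reaches from about 0.425 to 0.875 m from the base axis. Payload 4.7 kg.
Tool frame: the origin (TCP) lies on the centre line of the jaws, within the pads' length; the fingertips stand ahead of it and the grasp point (between the pads) lies 2 mm behind it (nose_length is the z of the fingertips in the tool frame, in m); z points along the fingers, y is the line along which they close (so a half turn about z gives the same grasp; the last joint's range is limited). The gripper opens to 87 mm and grips with 3 to 60 N. Pads are 19 mm wide; open, the fingers measure 117 mm over their backs; the gripper's body (75 mm by 190 mm) begins 51 mm behind the grasp point.
Start: joints at [1.292, 0.321, -0.07, 1.45, 0.023, 1.371, -0.057], TCP at [0.188, -0.622, 0.24] pointing down, gripper open.
Joint ranges: [-2.86, 2.86], [-0.3, 2.09], [-1.38, 1.24], [0.06, 2.45], [-1.56, 4.7], [0.09, 2.05], [-2.69, 2.69]. Speed limits (rad/s): [2.57, 2.57, 3.14, 3.14, 3.14, 3.14, 3.14].

## Interface

Orientations are given as a rotation vector (axis times angle).
In Python, from bench import * gives the robot as it stands.
- The arm moves only by the tool send_rows, never from a script. Its arguments are lists of equal length, an entry for each row: "xyz": the shift along the tool's x, y, z in mm, a list of three; "dr": the turn, a rotation vector about the tool's x, y, z in rad, a list of three. A call has exactly 10 rows; each row is the pose to reach, as a shift and turn from the pose commanded when the call began, along the tool's axes at that moment; what a row does not reach only later rows make up. A row lasts 1/12 s, in which the tool goes at most 41.7 mm and 7.16 degrees, less where a joint would pass 70% of its speed; a pose out of reach is approached as far as the arm can. A call with a gripper value outside its range is refused whole. "jaw" is the finger opening in mm, from 0 to 87, set as the call begins (left out, the last holds). The fingers move at their own pace and stop on an object; "grip_force" is the grip in N (left out, the last holds). Time passes only in rows, so rows that repeat a pose let the fingers close, or fill a call up. It gives the time, the measured TCP pose, the force, the opening and the grip force at its end, in the units of the state.
- get_state(): the state, without advancing time (a new reading comes with each control period).
- get_image(name): name is "side" or "top"; returns the picture (384x512x3 uint8, red, green, blue); there is no depth.
- calibration(name): a dict with "vfov" (degrees; the focal length in pixels is half the picture's height over the tangent of half this angle, whatever the lens; pixels are square), "cx", "cy" (the principal point, pixels), "rvec" (rotation vector, rad) and "tvec" (3), from world to camera coordinates, as OpenCV has them. Camera axes: x right, y down, z forward; pixel columns grow to the right and rows downward; lengths in m; the calibration is good to about 2 mm. A picture is of the moment at which its call begins. calibration takes no time and is no camera call.
- close_job(): hands the job in; it is judged then, once.
The state is a dict: "time": time; "joint_positions": joint angles; "qd": joint speeds; "joint_torque": joint torques, N m; "position": TCP position; "tool_rot": TCP orientation; "ft_force": force on the tool from outside, world axes, zero at the start; "torque": the same for the moment, N m; "grip_width": opening from 0.0 (shut) to 1.0 (fully open); "grip_force": force on a finger pad.
Only numpy, scipy, OpenCV 4.12 (cv2) and the standard library are available. Lean on these libraries where they do the work, as an engineer would, in place of code of your own. Each camera call takes 0.05 s, during which the arm holds its last target. There are 200 camera calls.

## Working session

There is one attempt and no reset: what is moved stays moved. The work goes in short steps, Python scripts to look and compute and a tool call to move; the robot and the scene stay as the last step left them, time stands still between calls to the robot, and variables do not carry over. Pictures are saved under pics/ and viewed, at most 10 in all, crops included, and the job is handed in when it is done.

Besides the shell and the picture viewer there is one more tool, called after "Call:" by a JSON object that holds its "name" and its "arguments", one argument or row to a line. send_rows: Moves the arm, as the interface text tells. Its arguments: {"type":"object","properties":{"xyz":{"type":"array"},"dr":{"type":"array"},"jaw":{"type":"number"},"grip_force":{"type":"number"}},"required":["xyz","dr"]}

```bash
mkdir -p pics; cat > h.py <<'E'
from bench import *
import numpy as np, cv2
from scipy.spatial.transform import Rotation as R
def cam(n):
    c=calibration(n); f=192/np.tan(np.radians(c['vfov'])/2)
    K=np.array([[f,0,c['cx']],[0,f,c['cy']],[0,0,1]]); M=R.from_rotvec(c['rvec']).as_matrix(); return K,M,np.array(c['tvec']),c
def ray(n,u,v):
    K,M,t,c=cam(n); d=M.T@np.linalg.inv(K)@[u,v,1]; return -M.T@t,d
def onz(n,u,v,z):
    o,d=ray(n,u,v); return o+d*(z-o[2])/d[2]
def proj(n,p):
    K,M,t,c=cam(n); q=K@(M@np.array(p)+t); return q[:2]/q[2]
def tri(u1,v1,u2,v2):
    A=[];b=[]
    for n,u,v in(('top',u1,v1),('side',u2,v2)):
        o,d=ray(n,u,v); d/=np.linalg.norm(d); P=np.eye(3)-np.outer(d,d); A.append(P); b.append(P@o)
    x=np.linalg.solve(sum(A),sum(b)); return x,[np.linalg.norm(A[i]@x-b[i]) for i in(0,1)]
def snap(n,f):
    im=get_image(n); cv2.imwrite(f,im[:,:,::-1]); return im
E
python3 - <<'E'
from h import *
for n in('top','side'):
    snap(n,f'pics/{n}0.png'); K,M,t,c=cam(n); print(c,'pos',-M.T@t,'fwd',M[2])
s=get_state(); print(s); print(R.from_rotvec(s['tool_rot']).as_matrix().round(3))
import bench; print([x for x in dir(bench) if x[0]!='_'])
E
```

```text
{'vfov': 51.106960095058135, 'cx': 257.88812323100785, 'cy': 189.36632403594484, 'rvec': array([ 2.22428746, -2.16777268,  0.10231585]), 'tvec': array([-0.01030402,  0.52384131,  0.93636317])} pos [0.45629893 0.02379789 0.97083306] fwd [ 0.07082778 -0.02159336 -0.99725481]
{'vfov': 50.44153652161263, 'cx': 252.87663606164617, 'cy': 191.4772899026524, 'rvec': array([ 2.35488392, -0.09758741,  0.06538341]), 'tvec': array([-0.50379821,  0.12387511,  1.02652156])} pos [ 0.42942386 -0.67983931  0.82238546] fwd [ 0.07653092  0.70312496 -0.70693586]
{'time': 0.1, 'joint_positions': array([ 1.29212125,  0.32175119, -0.07006954,  1.4515602 ,  0.02259667,
        1.37079417, -0.05691428]), 'qd': array([-0.00081311, -0.00184747,  0.00113212, -0.00290187, -0.0013479 ,
        0.00077253,  0.0007645 ]), 'joint_torque': array([ 6.40514509e-05, -4.92574060e+01, -4.05615158e-01, -3.13394308e+01,
       -6.41383510e-02,  3.95620940e-02,  7.60888406e-05]), 'position': array([ 0.18740868, -0.62190795,  0.23856562]), 'tool_rot': array([-3.10631847e+00, -4.58000434e-01,  5.42189968e-04]), 'ft_force': array([-0.24697556, -0.22673449,  0.17833773]), 'torque': array([0.00036877, 0.0098873 , 0.01772453]), 'grip_force': 0.0, 'grip_width': 1.0027043461075298}
[[ 0.957  0.289 -0.001]
 [ 0.289 -0.957  0.002]
 [-0.    -0.002 -1.   ]]
['MotionError', 'calibration', 'close_job', 'get_image', 'get_state', 'nose_length']
```

View pics/top0.png

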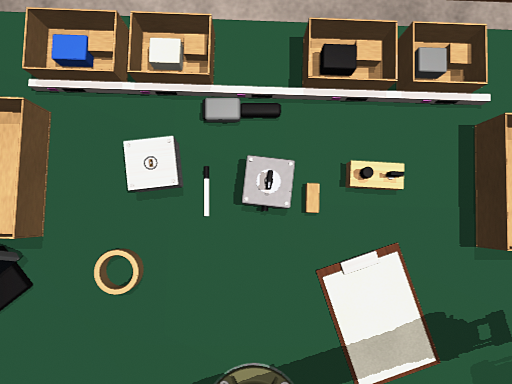

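View pics/side0.png

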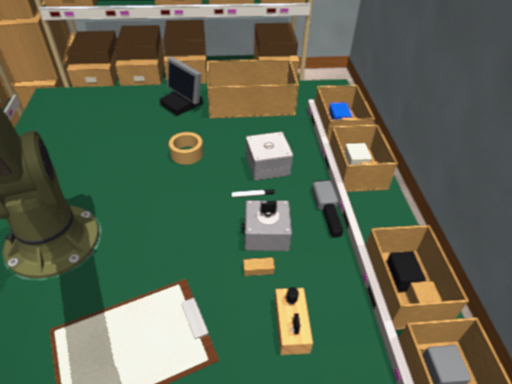

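The top view shows the key switch at about (151,162), the stop box at (268,181) and the stand at (377,175), with the round key at (366,173) and the flat key at (394,174). The side view shows the switch at (269,150), the box at (268,222) and the stand at (294,320). I'll zoom in next.

```bash
python3 - <<'E'
import cv2,numpy as np
t=cv2.imread('pics/top0.png');s=cv2.imread('pics/side0.png')
def c(i,u,v,h=33): return cv2.resize(i[v-h:v+h,u-h:u+h],(264,264),interpolation=cv2.INTER_CUBIC)
cv2.imwrite('pics/z.png',np.vstack([np.hstack([c(t,151,162),c(t,268,181),c(t,377,175)]),np.hstack([c(s,269,155),c(s,268,222),c(s,294,315)])]))
E
```

```text
(no output)
```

View pics/z.png

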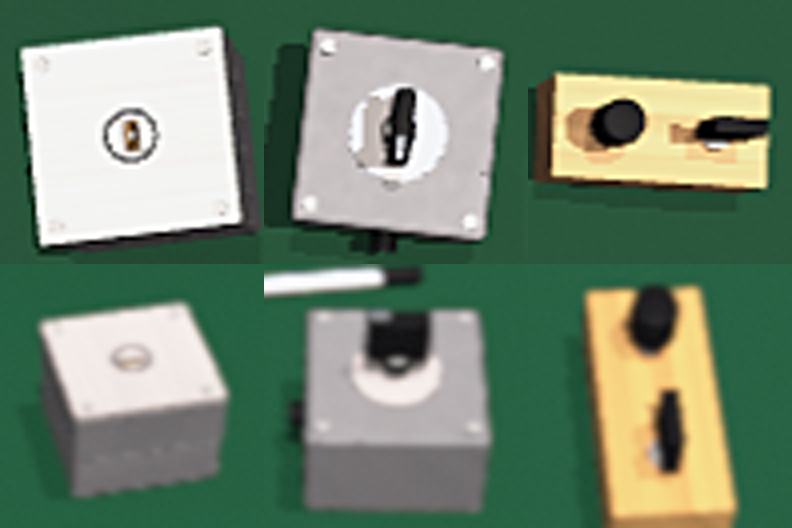

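The crops show the slot centred in the ring of the switch (crop 131,135), roughly vertical in the picture. The selector bar is also roughly vertical and tilted slightly. The flat key's plate lies along the stand's length.

```bash
cat > m.py <<'E'
from h import *
def rect(mask,h,name):
    cs,_=cv2.findContours(mask,cv2.RETR_EXTERNAL,cv2.CHAIN_APPROX_NONE); c=max(cs,key=cv2.contourArea)
    c=cv2.convexHull(c)[:,0]/4.
    w=np.array([onz('top',u,v,h)[:2] for u,v in c]); r=cv2.minAreaRect((w*1000).astype(np.float32))
    print(name,np.round(r[0],1),np.round(r[1],1),'ang',round(r[2],1)); return r
if __name__=='__main__':
    im=cv2.imread('pics/top0.png')
    big=lambda u,v,h:cv2.resize(im[v-h:v+h,u-h:u+h],None,fx=4,fy=4,interpolation=cv2.INTER_CUBIC)
    def place(m,u,v,h):
        M=np.zeros((384*4,512*4),np.uint8); M[(v-h)*4:(v+h)*4,(u-h)*4:(u+h)*4]=m; return M
    for n,u,v,z,f in [('switch',151,162,.08,lambda b:b.min(2)>130),('stop',268,181,.07,lambda b:(b.min(2)>110)),
        ('stand',377,175,.045,lambda b:(b[:,:,2]>150)&(b[:,:,1]>120))]:
        b=big(u,v,40); rect(place(f(b).astype(np.uint8)*255,u,v,40),z,n)
    # dark blobs
    for n,u,v,z,h in [('selector',268,181,.12,14),('flat',394,175,.087,14),('round',365,173,.085,12)]:
        b=big(u,v,h); m=place((b.max(2)<60).astype(np.uint8)*255,u,v,h); rect(m,z,n)
    b=big(151,162,9).astype(int); m=(b[:,:,2]-b[:,:,0]>35).astype(np.uint8)*255; rect(place(m,151,162,9),.08,'slot')
E
python3 m.py
```

```text
switch [572.5 244. ] [111.4 112.3] ang 8.1
stop [539.1 -19.4] [109.3 109. ] ang 85.1
stand [ 563.7 -273.8] [126.8  61.3] ang 88.2
selector [538.  -18.2] [15.  41.5] ang 78.9
flat [ 561.3 -300.6] [12.9 41.3] ang 1.6
round [ 562.8 -236.4] [24.7 29.3] ang 1.6
slot [572.6 244.3] [17.4  7.6] ang 7.2
```

```bash
cat >> h.py <<'E'
def goal(x,y,z,yaw):
    "shift mm & rotvec in tool axes from measured pose to TCP (mm), yaw deg of tool x, pointing down"
    s=get_state(); T=R.from_rotvec(s['tool_rot']); a=np.radians(yaw)
    G=R.from_matrix(np.array([[np.cos(a),np.sin(a),0],[np.sin(a),-np.cos(a),0],[0,0,-1]]))
    p=s['position']*1000; m=T.as_matrix()
    print('pos',p.round(1),'yaw',np.degrees(np.arctan2(m[1,0],m[0,0])).round(1),'q',s['joint_positions'].round(2),'F',s['ft_force'].round(1),'tau',s['torque'].round(2),'w',round(s['grip_width']*87,1),'t',round(s['time'],2))
    print('xyz',T.inv().apply(np.array([x,y,z])-p).round(1),'dr',(T.inv()*G).as_rotvec().round(3))
E
python3 -c "
from h import *
print(nose_length); goal(539,-19,180,172)"
```

```text
0.017
pos [ 187.4 -621.9  238.6] yaw 16.8 q [ 1.29  0.32 -0.07  1.45  0.02  1.37 -0.06] F [-0.2 -0.2  0.2] tau [0.   0.01 0.02] w 87.2 t 0.1
xyz [ 510.6 -475.7   59.3] dr [-1.000e-03 -2.000e-03 -2.709e+00]
```

Call:
{"name": "send_rows", "arguments": {
  "xyz": [
    [24, -22, 0],
    [48, -44, 0],
    [72, -66, 0],
    [96, -88, 0],
    [120, -110, 0],
    [144, -132, 0],
    [168, -154, 0],
    [192, -176, 0],
    [216, -198, 0],
    [240, -220, 0]
  ],
  "dr": [
    [0, 0, -0.11],
    [0, 0, -0.22],
    [0, 0, -0.33],
    [0, 0, -0.44],
    [0, 0, -0.55],
    [0, 0, -0.66],
    [0, 0, -0.77],
    [0, 0, -0.88],
    [0, 0, -0.99],
    [0, 0, -1.1]
  ],
  "jaw": 45,
  "grip_force": 30
}}

```text
time: 0.93
position: [0.3542, -0.3408, 0.2392]
tool_rot: [-2.404, -2.021, 0.001]
ft_force: [0.2, -0.3, -0.4]
grip_width: 0.524
grip_force: 0.0
```

```bash
python3 -c "
from h import *
goal(539,-19,180,172)"
```

```text
pos [ 354.2 -340.8  239.2] yaw 80.1 q [ 1.08 -0.   -0.37  1.82 -0.    1.32  0.54] F [ 0.2 -0.3 -0.4] tau [-0.04 -0.09  0.01] w 45.6 t 0.93
xyz [348.8 126.8  59.1] dr [-0.000e+00 -1.000e-03 -1.604e+00]
```

Call:
{"name": "send_rows", "arguments": {
  "xyz": [
    [34, 12, 0],
    [68, 24, 0],
    [102, 36, 0],
    [136, 48, 0],
    [170, 60, 0],
    [204, 73, 0],
    [238, 86, 0],
    [272, 99, 5],
    [310, 112, 15],
    [347, 125, 25]
  ],
  "dr": [
    [0, 0, -0.12],
    [0, 0, -0.24],
    [0, 0, -0.36],
    [0, 0, -0.48],
    [0, 0, -0.6],
    [0, 0, -0.72],
    [0, 0, -0.84],
    [0, 0, -0.96],
    [0, 0, -1.08],
    [0, 0, -1.2]
  ]
}}

```text
time: 1.77
position: [0.539, -0.0216, 0.2145]
tool_rot: [0.843, 3.025, -0.001]
ft_force: [0.6, -0.2, -0.5]
grip_width: 0.52
grip_force: 0.0
```

```bash
python3 -c "
from h import *
goal(539,-19.4,165,172)"
```

```text
pos [539.  -21.6 214.5] yaw 148.8 q [ 0.67  0.16 -0.75  1.74  0.11  1.29  0.93] F [ 0.6 -0.2 -0.5] tau [ 0.03 -0.25  0.  ] w 45.2 t 1.77
xyz [ 1.2  1.9 49.5] dr [-0.     0.001 -0.404]
```

Call:
{"name": "send_rows", "arguments": {
  "xyz": [
    [1, 2, 10],
    [1, 2, 20],
    [1, 2, 30],
    [1, 2, 40],
    [1, 2, 50],
    [1, 2, 65],
    [1, 2, 80],
    [1, 2, 95],
    [1, 2, 107],
    [1, 2, 112]
  ],
  "dr": [
    [0, 0, -0.1],
    [0, 0, -0.2],
    [0, 0, -0.3],
    [0, 0, -0.4],
    [0, 0, -0.4],
    [0, 0, -0.4],
    [0, 0, -0.4],
    [0, 0, -0.4],
    [0, 0, -0.4],
    [0, 0, -0.4]
  ]
}}

```text
time: 2.6
position: [0.5372, -0.021, 0.1005]
tool_rot: [-0.236, -3.13, -0.0]
ft_force: [0.0, -1.1, -0.6]
grip_width: 0.519
grip_force: 0.0
```

```bash
python3 -c "
from h import *
goal(539,-19.4,102,172)
a=snap('top','pics/t1.png');b=snap('side','pics/s1.png')
u,v=map(int,proj('top',[.539,-.019,.1]));x,y=map(int,proj('side',[.539,-.019,.1]))
f=lambda i,u,v:cv2.resize(i[v-40:v+40,u-40:u+40,::-1],(390,390),interpolation=cv2.INTER_CUBIC)
cv2.imwrite('pics/z1.png',np.hstack([f(a,u,v),f(b,x,y)]))"
```

```text
pos [537.2 -21.  100.5] yaw 171.4 q [ 0.66  0.28 -0.76  1.87  0.22  1.08  1.24] F [ 0.  -1.1 -0.6] tau [ 0.09 -0.13  0.01] w 45.1 t 2.6
xyz [-1.5  1.8 -1.5] dr [-0.    -0.003 -0.011]
```

View pics/z1.png

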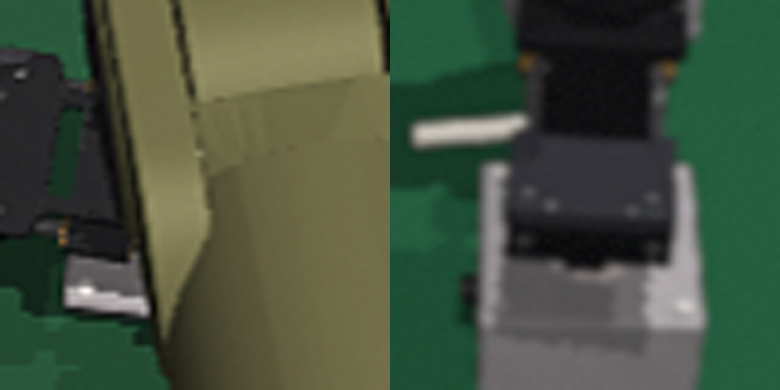

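The side crop shows the fingers straddling the selector just above the box top, with the gripper centred on the box. I'll close on it.

Call:
{"name": "send_rows", "arguments": {
  "xyz": [
    [-1, 2, -1],
    [-1, 2, -1],
    [-1, 2, -1],
    [-1, 2, -1],
    [-1, 2, -1],
    [-1, 2, -1],
    [-1, 2, -1],
    [-1, 2, -1],
    [-1, 2, -1],
    [-1, 2, -1]
  ],
  "dr": [
    [0, 0, 0],
    [0, 0, 0],
    [0, 0, 0],
    [0, 0, 0],
    [0, 0, 0],
    [0, 0, 0],
    [0, 0, 0],
    [0, 0, 0],
    [0, 0, 0],
    [0, 0, 0]
  ],
  "jaw": 0,
  "grip_force": 35
}}

```text
time: 3.53
position: [0.5401, -0.0186, 0.1038]
tool_rot: [0.233, 3.132, 0.001]
ft_force: [-0.6, 0.5, 2.2]
grip_width: 0.135
grip_force: 64.4
```

```bash
python3 -c "
from h import *
goal(539,-19.4,102,172)"
```

```text
pos [540.1 -18.6 103.8] yaw 171.5 q [ 0.66  0.28 -0.76  1.86  0.22  1.08  1.23] F [-0.6  0.5  2.2] tau [ 0.45 -0.2  -0.  ] w 11.8 t 3.53
xyz [ 1.  -0.9  1.8] dr [ 0.     0.001 -0.009]
```

Call:
{"name": "send_rows", "arguments": {
  "xyz": [
    [0, 0, 2],
    [0, 0, 4],
    [0, 0, 6],
    [0, 0, 7],
    [0, 0, 8],
    [0, 0, 8],
    [0, 0, 8],
    [0, 0, 8],
    [0, 0, 8],
    [0, 0, 8]
  ],
  "dr": [
    [0, 0, 0],
    [0, 0, 0],
    [0, 0, 0],
    [0, 0, 0],
    [0, 0, 0],
    [0, 0, 0],
    [0, 0, 0],
    [0, 0, 0],
    [0, 0, 0],
    [0, 0, 0]
  ]
}}

```text
time: 4.37
position: [0.5401, -0.0187, 0.0959]
tool_rot: [0.233, 3.132, 0.0]
ft_force: [0.5, 2.2, 6.6]
grip_width: 0.138
grip_force: 64.7
```

```bash
python3 -c "
from h import *
goal(539,-19.4,102,109)"
```

```text
pos [540.1 -18.7  95.9] yaw 171.5 q [ 0.66  0.29 -0.76  1.87  0.23  1.07  1.23] F [0.5 2.2 6.6] tau [0.59 0.07 0.01] w 12.0 t 4.37
xyz [ 1.  -0.9 -6.1] dr [1.000e-03 0.000e+00 1.091e+00]
```

Call:
{"name": "send_rows", "arguments": {
  "xyz": [
    [0, 0, 0],
    [0, 0, 0],
    [0, 0, 0],
    [0, 0, 0],
    [0, 0, 0],
    [0, 0, 0],
    [0, 0, 0],
    [0, 0, 0],
    [0, 0, 0],
    [0, 0, 0]
  ],
  "dr": [
    [0, 0, 0.11],
    [0, 0, 0.22],
    [0, 0, 0.33],
    [0, 0, 0.44],
    [0, 0, 0.55],
    [0, 0, 0.66],
    [0, 0, 0.77],
    [0, 0, 0.88],
    [0, 0, 0.99],
    [0, 0, 1.08]
  ]
}}

```text
time: 5.2
position: [0.5397, -0.0193, 0.0957]
tool_rot: [1.817, 2.563, -0.002]
ft_force: [-1.3, -0.1, 6.3]
grip_width: 0.133
grip_force: 55.3
```

```bash
python3 -c "
from h import *
goal(539,-19.4,102,109)"
```

```text
pos [539.7 -19.3  95.7] yaw 109.3 q [ 0.52  0.26 -0.6   1.87  0.17  1.06  0.19] F [-1.3 -0.1  6.3] tau [0.07 0.19 0.55] w 11.6 t 5.2
xyz [ 0.1 -0.7 -6.3] dr [-0.001  0.001  0.006]
```

Call:
{"name": "send_rows", "arguments": {
  "xyz": [
    [0, 0, -2],
    [0, 0, -4],
    [0, 0, -6],
    [0, 0, -8],
    [0, 0, -8],
    [0, 0, -8],
    [0, 0, -8],
    [0, 0, -8],
    [0, 0, -8],
    [0, 0, -8]
  ],
  "dr": [
    [0, 0, 0],
    [0, 0, 0],
    [0, 0, 0],
    [0, 0, 0],
    [0, 0, 0],
    [0, 0, 0],
    [0, 0, 0],
    [0, 0, 0],
    [0, 0, 0],
    [0, 0, 0]
  ]
}}

```text
time: 6.03
position: [0.5397, -0.0192, 0.1034]
tool_rot: [-1.811, -2.567, 0.001]
ft_force: [-0.1, -0.7, 1.9]
grip_width: 0.134
grip_force: 54.1
```

Call:
{"name": "send_rows", "arguments": {
  "xyz": [
    [0, 0, 0],
    [0, 0, 0],
    [0, 0, 0],
    [0, 0, 0],
    [0, 0, 0],
    [0, 0, -15],
    [0, 0, -30],
    [0, 0, -50],
    [0, 0, -75],
    [0, 0, -100]
  ],
  "dr": [
    [0, 0, 0],
    [0, 0, 0],
    [0, 0, 0],
    [0, 0, 0],
    [0, 0, 0],
    [0, 0, 0],
    [0, 0, 0],
    [0, 0, 0],
    [0, 0, 0],
    [0, 0, 0]
  ],
  "jaw": 45
}}

```text
time: 6.87
position: [0.5391, -0.019, 0.2039]
tool_rot: [-1.81, -2.566, 0.001]
ft_force: [0.9, 0.8, -0.2]
grip_width: 0.514
grip_force: 0.0
```

```bash
python3 -c "
from h import *
goal(563,-306,200,89)"
```

```text
pos [539.1 -19.  203.9] yaw 109.6 q [ 0.55  0.15 -0.61  1.76  0.09  1.26  0.26] F [ 0.9  0.8 -0.2] tau [-0.   -0.17  0.05] w 44.7 t 6.87
xyz [-278.4  -73.8    3.8] dr [-0.002 -0.001  0.359]
```

Call:
{"name": "send_rows", "arguments": {
  "xyz": [
    [-28, -7, 0],
    [-56, -15, 0],
    [-84, -22, 0],
    [-112, -30, 0],
    [-140, -37, 0],
    [-168, -44, 0],
    [-196, -52, 0],
    [-224, -59, 0],
    [-252, -67, 0],
    [-278, -74, 4]
  ],
  "dr": [
    [0, 0, 0.04],
    [0, 0, 0.08],
    [0, 0, 0.12],
    [0, 0, 0.16],
    [0, 0, 0.2],
    [0, 0, 0.24],
    [0, 0, 0.28],
    [0, 0, 0.32],
    [0, 0, 0.36],
    [0, 0, 0.36]
  ]
}}

```text
time: 7.7
position: [0.563, -0.3096, 0.1994]
tool_rot: [2.247, 2.195, -0.001]
ft_force: [0.6, 0.3, 0.4]
grip_width: 0.516
grip_force: 0.0
```

```bash
python3 -c "
from h import *
goal(563,-306,71,89)
a=snap('top','pics/t2.png');b=snap('side','pics/s2.png')
g=lambda n,p:map(int,proj(n,p))
f=lambda i,n,p:(lambda u,v:cv2.resize(i[v-40:v+40,u-40:u+40,::-1],(260,260),interpolation=cv2.INTER_CUBIC))(*g(n,p))
P=[.539,-.019,.1];Q=[.563,-.29,.1]
cv2.imwrite('pics/z2.png',np.vstack([np.hstack([f(a,'top',P),f(a,'top',Q)]),np.hstack([f(b,'side',P),f(b,'side',Q)])]))"
```

```text
pos [ 563.  -309.6  199.4] yaw 88.7 q [ 0.77  0.35 -0.39  1.51  0.14  1.3   0.34] F [0.6 0.3 0.4] tau [ 0.02 -0.17  0.01] w 44.9 t 7.7
xyz [ 3.700e+00 -1.000e-01  1.284e+02] dr [-0.     0.001 -0.006]
```

View pics/z2.png

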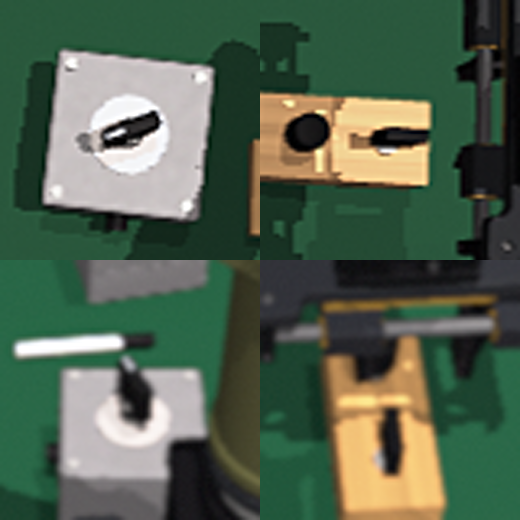

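The selector now points about 63° clockwise and stands up. The flat key is untouched and lies along y, below the gripper. I'll descend.

Call:
{"name": "send_rows", "arguments": {
  "xyz": [
    [4, 0, 15],
    [4, 0, 30],
    [4, 0, 45],
    [4, 0, 60],
    [4, 0, 75],
    [4, 0, 90],
    [4, 0, 105],
    [4, 0, 118],
    [4, 0, 128],
    [4, 0, 128]
  ],
  "dr": [
    [0, 0, 0],
    [0, 0, 0],
    [0, 0, 0],
    [0, 0, 0],
    [0, 0, 0],
    [0, 0, 0],
    [0, 0, 0],
    [0, 0, 0],
    [0, 0, 0],
    [0, 0, 0]
  ]
}}

```text
time: 8.63
position: [0.5617, -0.3012, 0.0686]
tool_rot: [-2.239, -2.198, 0.002]
ft_force: [-1.0, 0.0, 0.5]
grip_width: 0.522
grip_force: 0.0
```

```bash
python3 -c "
from h import *
goal(563,-305.8,71,89)"
```

```text
pos [ 561.7 -301.2   68.6] yaw 88.9 q [ 0.75  0.46 -0.38  1.65  0.19  1.07  0.3 ] F [-1.   0.   0.5] tau [ 0.02 -0.03  0.03] w 45.4 t 8.63
xyz [-4.6  1.3 -2.4] dr [-0.004 -0.002 -0.001]
```

Call:
{"name": "send_rows", "arguments": {
  "xyz": [
    [-4.5, 1.5, -2],
    [-4.5, 1.5, -2],
    [-4.5, 1.5, -2],
    [-4.5, 1.5, -2],
    [-4.5, 1.5, -2],
    [-4.5, 1.5, -2],
    [-4.5, 1.5, -2],
    [-4.5, 1.5, -2],
    [-4.5, 1.5, -2],
    [-4.5, 1.5, -2]
  ],
  "dr": [
    [0, 0, 0],
    [0, 0, 0],
    [0, 0, 0],
    [0, 0, 0],
    [0, 0, 0],
    [0, 0, 0],
    [0, 0, 0],
    [0, 0, 0],
    [0, 0, 0],
    [0, 0, 0]
  ]
}}

```text
time: 9.47
position: [0.5648, -0.3062, 0.0735]
tool_rot: [2.241, 2.201, -0.0]
ft_force: [-0.6, 0.2, -0.1]
grip_width: 0.513
grip_force: 0.0
```

Call:
{"name": "send_rows", "arguments": {
  "xyz": [
    [0, 0, 0],
    [0, 0, 0],
    [0, 0, 0],
    [0, 0, 0],
    [0, 0, 0],
    [0, 0, 0],
    [0, 0, 0],
    [0, 0, 0],
    [0, 0, 0],
    [0, 0, 0]
  ],
  "dr": [
    [0, 0, 0],
    [0, 0, 0],
    [0, 0, 0],
    [0, 0, 0],
    [0, 0, 0],
    [0, 0, 0],
    [0, 0, 0],
    [0, 0, 0],
    [0, 0, 0],
    [0, 0, 0]
  ],
  "jaw": 0,
  "grip_force": 55
}}

```text
time: 10.3
position: [0.5643, -0.3063, 0.0735]
tool_rot: [-2.241, -2.201, 0.001]
ft_force: [-1.9, 0.8, 1.7]
grip_width: 0.109
grip_force: 55.0
```

```bash
python3 -c "
from h import *
goal(563,-305.8,71,89)"
```

```text
pos [ 564.3 -306.3   73.5] yaw 89.0 q [ 0.75  0.46 -0.38  1.64  0.19  1.08  0.3 ] F [-1.9  0.8  1.7] tau [ 0.04  0.44 -0.04] w 9.5 t 10.3
xyz [ 0.4 -1.3  2.5] dr [-0.001 -0.    -0.001]
```

Call:
{"name": "send_rows", "arguments": {
  "xyz": [
    [0, 0, -6],
    [0, 0, -14],
    [0, 0, -24],
    [0, 0, -36],
    [0, 0, -50],
    [0, 0, -65],
    [0, 0, -82],
    [0, 0, -100],
    [0, 0, -118],
    [0, 0, -135]
  ],
  "dr": [
    [0, 0, 0],
    [0, 0, 0],
    [0, 0, 0],
    [0, 0, 0],
    [0, 0, 0],
    [0, 0, 0],
    [0, 0, 0],
    [0, 0, 0],
    [0, 0, 0],
    [0, 0, 0]
  ]
}}

```text
time: 11.13
position: [0.5653, -0.3063, 0.2115]
tool_rot: [2.239, 2.2, 0.001]
ft_force: [0.0, 0.1, -0.9]
grip_width: 0.108
grip_force: 55.0
```

```bash
python3 -c "
from h import *
goal(572.5,244.1,205,188)"
```

```text
pos [ 565.3 -306.3  211.5] yaw 89.0 q [ 0.77  0.34 -0.4   1.5   0.14  1.32  0.34] F [ 0.   0.1 -0.9] tau [-0.04 -0.13 -0.03] w 9.4 t 11.13
xyz [550.4  -2.6   5.8] dr [ 1.000e-03  3.000e-03 -1.728e+00]
```

Call:
{"name": "send_rows", "arguments": {
  "xyz": [
    [28, 0, 0],
    [56, 0, 0],
    [84, 0, 0],
    [112, 0, 0],
    [140, 0, 0],
    [168, 0, 0],
    [196, 0, 0],
    [224, 0, 0],
    [252, 0, 0],
    [280, 0, 0]
  ],
  "dr": [
    [0, 0, -0.09],
    [0, 0, -0.18],
    [0, 0, -0.27],
    [0, 0, -0.36],
    [0, 0, -0.45],
    [0, 0, -0.54],
    [0, 0, -0.63],
    [0, 0, -0.72],
    [0, 0, -0.81],
    [0, 0, -0.9]
  ]
}}

```text
time: 11.97
position: [0.5702, -0.0248, 0.2104]
tool_rot: [1.053, 2.957, -0.0]
ft_force: [0.5, -0.2, -1.6]
grip_width: 0.109
grip_force: 55.0
```

```bash
python3 -c "
from h import *
goal(572.5,244.1,205,188)"
```

```text
pos [570.2 -24.8 210.4] yaw 140.8 q [ 0.58  0.23 -0.67  1.68  0.15  1.29  0.77] F [ 0.5 -0.2 -1.6] tau [ 0.08 -0.19  0.01] w 9.5 t 11.97
xyz [168.2 209.8   5.1] dr [-0.     0.003 -0.824]
```

Call:
{"name": "send_rows", "arguments": {
  "xyz": [
    [18, 23, 0],
    [36, 45, 0],
    [54, 68, 0],
    [72, 90, 0],
    [90, 113, 0],
    [108, 135, 0],
    [126, 157, 1],
    [144, 180, 3],
    [160, 200, 4],
    [168, 210, 5]
  ],
  "dr": [
    [0, 0, -0.09],
    [0, 0, -0.18],
    [0, 0, -0.27],
    [0, 0, -0.36],
    [0, 0, -0.45],
    [0, 0, -0.54],
    [0, 0, -0.63],
    [0, 0, -0.72],
    [0, 0, -0.8],
    [0, 0, -0.82]
  ]
}}

```text
time: 12.8
position: [0.5729, 0.2471, 0.2052]
tool_rot: [-0.216, 3.132, 0.004]
ft_force: [-0.5, 0.8, -0.1]
grip_width: 0.112
grip_force: 55.0
```

```bash
python3 -c "
from h import *
goal(572.5,244.1,155,188)"
```

```text
pos [572.9 247.1 205.2] yaw -172.1 q [ 0.24  0.41 -0.88  1.55  0.32  1.34  1.03] F [-0.5  0.8 -0.1] tau [ 0.17 -0.09 -0.01] w 9.7 t 12.8
xyz [ 0.9 -3.  50.2] dr [ 0.003  0.002 -0.002]
```

Call:
{"name": "send_rows", "arguments": {
  "xyz": [
    [1, -3, 8],
    [1, -3, 16],
    [1, -3, 24],
    [1, -3, 32],
    [1, -3, 40],
    [1, -3, 46],
    [1, -3, 50],
    [1, -3, 50],
    [1, -3, 50],
    [1, -3, 50]
  ],
  "dr": [
    [0, 0, 0],
    [0, 0, 0],
    [0, 0, 0],
    [0, 0, 0],
    [0, 0, 0],
    [0, 0, 0],
    [0, 0, 0],
    [0, 0, 0],
    [0, 0, 0],
    [0, 0, 0]
  ]
}}

```text
time: 13.63
position: [0.5732, 0.2397, 0.1539]
tool_rot: [-0.206, 3.134, 0.0]
ft_force: [-0.7, 0.1, -0.8]
grip_width: 0.113
grip_force: 55.0
```

```bash
python3 -c "
from h import *
goal(572.5,244.1,155,188)
a=snap('top','pics/t3.png');b=snap('side','pics/s3.png')
s=get_state();p=s['position'];m=R.from_rotvec(s['tool_rot']).as_matrix()
tip=p+m[:,2]*.0565; print(tip,proj('side',tip),proj('side',[.5725,.2441,.08]))
f=lambda i,n,q:(lambda u,v:cv2.resize(i[v-40:v+40,u-40:u+40,::-1],(390,390),interpolation=cv2.INTER_CUBIC))(*map(int,proj(n,q)))
print(list(map(int,proj('side',tip))))
cv2.imwrite('pics/z3.png',np.hstack([f(a,'top',tip),f(b,'side',tip)]))"
```

```text
pos [573.2 239.7 153.9] yaw -172.5 q [ 0.23  0.45 -0.86  1.61  0.35  1.25  1.01] F [-0.7  0.1 -0.8] tau [ 0.05 -0.22  0.  ] w 9.8 t 13.63
xyz [ 0.2  4.5 -1.1] dr [ 0.     0.001 -0.008]
[0.57337165 0.239773   0.09756546] [269.34980996 141.48529079] [268.59393626 145.37109672]
[269, 141]
```

View pics/z3.png

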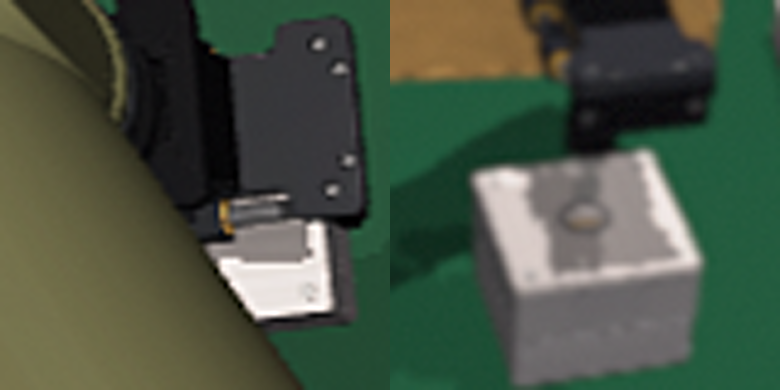

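The side crop shows the slot ring at crop (583,213), as projected, but the key blade is hard to make out against the shadow. I'll enlarge it with more contrast.

```bash
python3 -c "
import cv2,numpy as np
i=cv2.imread('pics/s3.png')[110:160,240:300]
i=cv2.resize(i,(780,600) if 0 else (720,600),interpolation=cv2.INTER_CUBIC)
i=(255*(i/255.)**0.55).astype(np.uint8)
cv2.imwrite('pics/z4.png',i)"
```

```text
(no output)
```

View pics/z4.png

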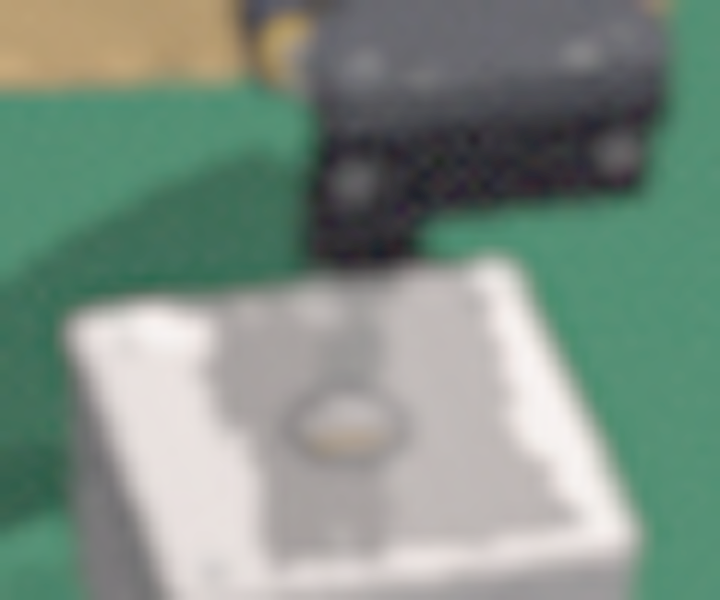

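The grey blade hangs at about u=269 directly over the slot, as projected. I'll correct the lateral offset and lower to just above the plate.

Call:
{"name": "send_rows", "arguments": {
  "xyz": [
    [0, 2, 2],
    [0, 4, 4],
    [0, 4.5, 6],
    [0, 4.5, 8],
    [0, 4.5, 10],
    [0, 4.5, 10],
    [0, 4.5, 10],
    [0, 4.5, 10],
    [0, 4.5, 10],
    [0, 4.5, 10]
  ],
  "dr": [
    [0, 0, 0],
    [0, 0, 0],
    [0, 0, 0],
    [0, 0, 0],
    [0, 0, 0],
    [0, 0, 0],
    [0, 0, 0],
    [0, 0, 0],
    [0, 0, 0],
    [0, 0, 0]
  ]
}}

```text
time: 14.57
position: [0.5725, 0.2439, 0.1436]
tool_rot: [-0.206, 3.135, -0.0]
ft_force: [0.2, 0.9, -1.3]
grip_width: 0.108
grip_force: 55.0
```

```bash
python3 -c "
from h import *
goal(572.5,244.1,132,188)"
```

```text
pos [572.5 243.9 143.6] yaw -172.5 q [ 0.22  0.46 -0.86  1.62  0.36  1.23  1.  ] F [ 0.2  0.9 -1.3] tau [ 0.09 -0.14  0.03] w 9.4 t 14.57
xyz [ 0.   0.2 11.6] dr [-0.     0.    -0.009]
```

Call:
{"name": "send_rows", "arguments": {
  "xyz": [
    [0, 0, 2],
    [0, 0, 4],
    [0, 0, 6],
    [0, 0, 7],
    [0, 0, 8],
    [0, 0, 9],
    [0, 0, 10],
    [0, 0, 11],
    [0, 0, 12],
    [0, 0, 12]
  ],
  "dr": [
    [0, 0, 0],
    [0, 0, 0],
    [0, 0, 0],
    [0, 0, 0],
    [0, 0, 0],
    [0, 0, 0],
    [0, 0, 0],
    [0, 0, 0],
    [0, 0, 0],
    [0, 0, 0]
  ]
}}

```text
time: 15.4
position: [0.5723, 0.2439, 0.1313]
tool_rot: [0.206, -3.135, 0.0]
ft_force: [0.6, -0.3, -0.9]
grip_width: 0.11
grip_force: 55.0
```

```bash
python3 -c "
from h import *
goal(572.5,244.1,127,188)"
```

```text
pos [572.3 243.9 131.3] yaw -172.5 q [ 0.22  0.47 -0.85  1.63  0.37  1.21  0.99] F [ 0.6 -0.3 -0.9] tau [ 0.06 -0.11  0.03] w 9.6 t 15.4
xyz [-0.2  0.2  4.3] dr [-0.    -0.    -0.008]
```

Call:
{"name": "send_rows", "arguments": {
  "xyz": [
    [0, 0, 1.5],
    [0, 0, 3],
    [0, 0, 4.5],
    [0, 0, 6],
    [0, 0, 7.5],
    [0, 0, 9],
    [0, 0, 10],
    [0, 0, 11],
    [0, 0, 12],
    [0, 0, 13]
  ],
  "dr": [
    [0, 0, 0],
    [0, 0, 0],
    [0, 0, 0],
    [0, 0, 0],
    [0, 0, 0],
    [0, 0, 0.03],
    [0, 0, -0.03],
    [0, 0, 0.03],
    [0, 0, -0.03],
    [0, 0, 0]
  ]
}}

```text
time: 16.23
position: [0.5727, 0.2442, 0.1188]
tool_rot: [-0.209, 3.134, 0.0]
ft_force: [-0.9, 0.0, 0.7]
grip_width: 0.112
grip_force: 55.0
```

```bash
python3 -c "
from h import *
goal(572.5,244.1,108.5,188)"
```

```text
pos [572.7 244.2 118.8] yaw -172.4 q [ 0.21  0.48 -0.85  1.64  0.38  1.19  0.98] F [-0.9  0.   0.7] tau [ 0.2  -0.14 -0.  ] w 9.7 t 16.23
xyz [ 0.2 -0.1 10.3] dr [ 0.     0.001 -0.006]
```

Call:
{"name": "send_rows", "arguments": {
  "xyz": [
    [0, 0, 1.5],
    [0, 0, 3],
    [0, 0, 4],
    [0, 0, 5],
    [0, 0, 6],
    [0, 0, 7],
    [0, 0, 8],
    [0, 0, 9],
    [0, 0, 10],
    [0, 0, 11]
  ],
  "dr": [
    [0, 0, 0.03],
    [0, 0, -0.03],
    [0, 0, 0.03],
    [0, 0, -0.03],
    [0, 0, 0.03],
    [0, 0, -0.03],
    [0, 0, 0.03],
    [0, 0, -0.03],
    [0, 0, 0.03],
    [0, 0, 0]
  ]
}}

```text
time: 17.07
position: [0.5728, 0.2448, 0.1084]
tool_rot: [-0.203, 3.134, 0.002]
ft_force: [-0.7, 0.3, 5.6]
grip_width: 0.108
grip_force: 55.0
```

```bash
python3 -c "
from h import *
goal(572.5,244.1,108.5,188)"
```

```text
pos [572.8 244.8 108.4] yaw -172.6 q [ 0.21  0.49 -0.84  1.65  0.39  1.17  0.97] F [-0.7  0.3  5.6] tau [ 0.29 -0.11 -0.06] w 9.4 t 17.07
xyz [ 0.4 -0.7 -0.1] dr [ 0.001  0.001 -0.01 ]
```

Call:
{"name": "send_rows", "arguments": {
  "xyz": [
    [0, 0, 0.5],
    [0, 0, 1],
    [0, 0, 1.5],
    [0, 0, 2],
    [0, 0, 2],
    [0, 0, 2.5],
    [0, 0, 2.5],
    [0, 0, 3],
    [0, 0, 3],
    [0, 0, 3]
  ],
  "dr": [
    [0, 0, 0.03],
    [0, 0, -0.03],
    [0, 0, 0.03],
    [0, 0, -0.03],
    [0, 0, 0.03],
    [0, 0, -0.03],
    [0, 0, 0.03],
    [0, 0, -0.03],
    [0, 0, 0],
    [0, 0, 0]
  ]
}}

```text
time: 17.9
position: [0.5741, 0.2451, 0.1083]
tool_rot: [-0.204, 3.13, 0.001]
ft_force: [-2.8, -1.5, 15.8]
grip_width: 0.113
grip_force: 55.0
```

```bash
python3 -c "
from h import *
goal(572.5,244.1,108.5,188)
b=snap('side','pics/s5.png')
i=cv2.resize(b[105:165,240:300,::-1],(600,600),interpolation=cv2.INTER_CUBIC)
cv2.imwrite('pics/z5.png',(255*(i/255.)**0.6).astype(np.uint8))"
```

```text
pos [574.1 245.1 108.3] yaw -172.5 q [ 0.21  0.49 -0.84  1.65  0.39  1.17  0.97] F [-2.8 -1.5 15.8] tau [-0.23  0.57  0.03] w 9.8 t 17.9
xyz [ 1.7 -0.8 -0.2] dr [ 0.     0.005 -0.009]
```

View pics/z5.png

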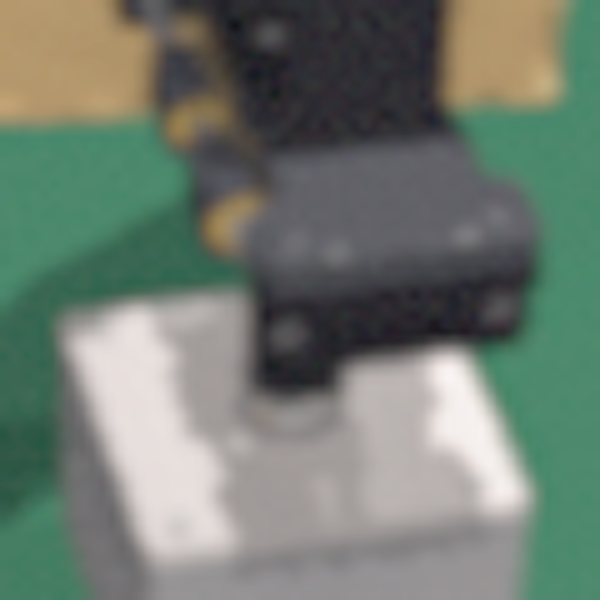

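The side crop shows the fingertips just above the disc at (295,410), seated on the plate. The height equals home and the push no longer moves the key, so I'll turn it.

Call:
{"name": "send_rows", "arguments": {
  "xyz": [
    [0.5, -0.3, -0.5],
    [1, -0.5, -1],
    [1, -0.5, -1],
    [1, -0.5, -1],
    [1, -0.5, -1],
    [1, -0.5, -1],
    [1, -0.5, -1],
    [1, -0.5, -1],
    [1, -0.5, -1],
    [1, -0.5, -1]
  ],
  "dr": [
    [0, 0, 0.08],
    [0, 0, 0.17],
    [0, 0, 0.26],
    [0, 0, 0.35],
    [0, 0, 0.44],
    [0, 0, 0.53],
    [0, 0, 0.62],
    [0, 0, 0.71],
    [0, 0, 0.8],
    [0, 0, 0.9]
  ]
}}

```text
time: 18.78
position: [0.5738, 0.2439, 0.1083]
tool_rot: [1.183, 2.905, 0.004]
ft_force: [0.2, -0.8, 9.1]
grip_width: 0.113
grip_force: 55.0
```

```bash
python3 -c "
from h import *
goal(572.5,244.1,108.5,90)"
```

```text
pos [573.8 243.9 108.3] yaw 135.7 q [ 0.09  0.44 -0.67  1.66  0.29  1.14  0.14] F [ 0.2 -0.8  9.1] tau [-0.25 -0.14  0.12] w 9.9 t 18.78
xyz [ 1.1 -0.7 -0.2] dr [0.005 0.001 0.798]
```

Call:
{"name": "send_rows", "arguments": {
  "xyz": [
    [0, 0, 0],
    [0, 0, 0],
    [0, 0, 0],
    [0, 0, 0],
    [0, 0, 0],
    [0, 0, 0],
    [0, 0, 0],
    [0, 0, 0],
    [0, 0, 0],
    [0, 0, 0]
  ],
  "dr": [
    [0, 0, 0.1],
    [0, 0, 0.2],
    [0, 0, 0.3],
    [0, 0, 0.4],
    [0, 0, 0.5],
    [0, 0, 0.6],
    [0, 0, 0.7],
    [0, 0, 0.77],
    [0, 0, 0.82],
    [0, 0, 0.82]
  ]
}}

```text
time: 19.62
position: [0.5727, 0.2432, 0.1083]
tool_rot: [2.241, 2.197, 0.003]
ft_force: [-1.4, -2.1, 11.4]
grip_width: 0.113
grip_force: 55.0
```

```bash
python3 -c "
from h import *
goal(572.5,244.1,108.5,89)"
```

```text
pos [572.7 243.2 108.3] yaw 88.9 q [-0.02  0.4  -0.52  1.66  0.22  1.13 -0.63] F [-1.4 -2.1 11.4] tau [-0.72  0.47  0.11] w 9.8 t 19.62
xyz [ 0.9 -0.3 -0.2] dr [ 0.003  0.001 -0.003]
```

Call:
{"name": "send_rows", "arguments": {
  "xyz": [
    [0, 0, 0],
    [0, 0, 0],
    [0, 0, 0],
    [0, 0, 0],
    [0, 0, 0],
    [0, 0, 0],
    [0, 0, 0],
    [0, 0, 0],
    [0, 0, 0],
    [0, 0, 0]
  ],
  "dr": [
    [0, 0, 0.02],
    [0, 0, 0.02],
    [0, 0, 0.02],
    [0, 0, 0.02],
    [0, 0, 0.02],
    [0, 0, 0.02],
    [0, 0, 0.02],
    [0, 0, 0.02],
    [0, 0, 0.02],
    [0, 0, 0.02]
  ]
}}

```text
time: 20.45
position: [0.5727, 0.2432, 0.1083]
tool_rot: [2.261, 2.177, 0.003]
ft_force: [-2.4, -2.6, 12.3]
grip_width: 0.112
grip_force: 55.0
```

```bash
python3 -c "
from h import *
goal(572.5,244.1,108.5,89)
b=snap('side','pics/s6.png')
cv2.imwrite('pics/z6.png',cv2.resize(b[100:370,200:360,::-1],None,fx=2.2,fy=2.2,interpolation=cv2.INTER_CUBIC))"
```

```text
pos [572.7 243.2 108.3] yaw 87.8 q [-0.02  0.4  -0.52  1.66  0.22  1.13 -0.64] F [-2.4 -2.6 12.3] tau [-0.68  0.49  0.16] w 9.7 t 20.45
xyz [ 0.9 -0.2 -0.2] dr [ 0.003  0.001 -0.02 ]
```

View pics/z6.png

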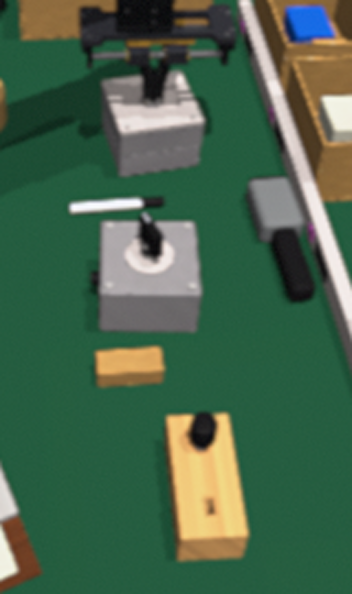

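The picture shows the selector turned and up at (150,240), the round key still in the stand at (203,430), the flat key's hole empty at (210,505), and the loose items in place. The key is held turned 1.74 rad, so I'll hand in.

```bash
python3 -c "
from bench import *
print(close_job())"
```

```text
the job is handed in; nothing more can be done
None
```

I handed the job in at about 20.5 s: the selector was pressed, turned clockwise to its end and sprang back up. The flat key is fully home, still gripped and held about 1.74 rad clockwise; the lock's own rotation can't be read directly, and the other key and loose items looked undisturbed in the last picture.

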